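# Fit the matching carrier plate on the sloped assembly stand

### The job

One of the three carrier plates lying on the bench has holes that match the three dowel pins of the sloped assembly stand; find it, by looking or by trying the plates on, and seat it fully home over the pins, flat on the sloped seat with its grip bar upward, then let go. Leave the two plates that do not fit lying flat on the bench, clear of the stand, and leave the other things on the bench where they are.

Things in the scene. Friction and masses are not known exactly. Their poses are not given: they have to be found in the camera images.
- stand: dark steel base of the stand, 150 x 116 x 12 mm, fixed to the bench and carrying the seat; origin at the centre of its underside; turned up to 0.25 rad about vertical
- seat: sloped seat of the fixed assembly stand: grey plate 116 x 90 mm. Origin: centre of its upper face, 58 mm above the bench. z: normal of the face, leaning 25 degrees from vertical towards the robot; x: up the slope, y: to the left. Three dowel pins, 8 mm thick, tapered over the top 4 mm, stand 16 mm out of the face at x, y = (-32, 0), (30, 20) and (30, -20) mm.
- plate_a_grip (a point): one of three look-alike bare steel-grey plates, 100 (x) x 76 (y) x 8 mm, 0.15-0.31 kg, lying flat, its x axis away from the robot within 0.35 rad (+x goes up the slope). Grip bar on the middle of its top: 40 mm along x, 14 mm wide, 34 mm high. The point: inside the bar, 30 mm above the plate's underside; z up. Seated, it is at (0, 0, 30) mm in the seat's frame.
- plate_b_grip (a point): the second plate; same body, bar and point. Every plate has three 10 mm through holes: one at x = -32, y = 0 and two at x = 30, y = +w and -w mm. w is 12 on one plate, 20 on another, 28 on the third; which is which must be seen or tried.
- plate_c_grip (a point): the third plate; same body, bar and point. A plate that does not fit stops on the pin tips, some 16 mm above the seat; the one that fits goes down flush.
- tape_roll: bystander: roll of tan paper tape, 54 mm across, 18 mm high, lying flat; origin at the centre of its underside
- big_capacitor: bystander: dark upright capacitor, 22 mm across, 32 mm high, standing among the plates; origin at the centre of its underside
- relay_board: bystander: small green circuit board, 50 x 70 x 17 mm, behind the plates; origin at the centre of its underside
- transformer: bystander: small black and yellow transformer, 36 x 36 x 26 mm, behind the plates; origin at the centre of its underside

How it is judged (in metres and radians):
At the end, for the whole second after the job is handed in: One plate is home on the seat, within 3 mm along each seat axis, flat within 0.06 rad, in line within 0.10 rad. The other two lie flat on the bench (0.08 rad, gripping point below 34 mm) and over 90 mm from the seat's centre in plan. All at rest (((x of plate_a_grip in the frame of seat between -0.003 and 0.003 m and y of plate_a_grip in the frame of seat between -0.003 and 0.003 m and z of plate_a_grip in the frame of seat between 0.027 and 0.033 m and angle between the z axis of plate_a_grip and the z axis of seat, either way round below 0.06 rad and angle between the x axis of plate_a_grip and the x axis of seat, either way round below 0.1 rad and height (world z) of each of plate_b_grip, plate_c_grip below 0.034 m and angle between each of plate_b_grip, plate_c_grip's own z axis and vertical below 0.08 rad and horizontal distance between each of plate_b_grip, plate_c_grip and seat above 0.09 m) or (x of plate_b_grip in the frame of seat between -0.003 and 0.003 m and y of plate_b_grip in the frame of seat between -0.003 and 0.003 m and z of plate_b_grip in the frame of seat between 0.027 and 0.033 m and angle between the z axis of plate_b_grip and the z axis of seat, either way round below 0.06 rad and angle between the x axis of plate_b_grip and the x axis of seat, either way round below 0.1 rad and height (world z) of each of plate_a_grip, plate_c_grip below 0.034 m and angle between each of plate_a_grip, plate_c_grip's own z axis and vertical below 0.08 rad and horizontal distance between each of plate_a_grip, plate_c_grip and seat above 0.09 m) or (x of plate_c_grip in the frame of seat between -0.003 and 0.003 m and y of plate_c_grip in the frame of seat between -0.003 and 0.003 m and z of plate_c_grip in the frame of seat between 0.027 and 0.033 m and angle between the z axis of plate_c_grip and the z axis of seat, either way round below 0.06 rad and angle between the x axis of plate_c_grip and the x axis of seat, either way round below 0.1 rad and height (world z) of each of plate_a_grip, plate_b_grip below 0.034 m and angle between each of plate_a_grip, plate_b_grip's own z axis and vertical below 0.08 rad and horizontal distance between each of plate_a_grip, plate_b_grip and seat above 0.09 m)) and linear speed of each of plate_a, plate_b, plate_c below 0.02 m/s and angular speed of each of plate_a, plate_b, plate_c below 0.2 rad/s); the robot touches nothing.
It fails at once if the tape roll is pushed out of its place (more than 20 mm) (distance of tape_roll from where it was at the start of the episode above 0.02 m).
It fails at once if the big capacitor is pushed out of its place (more than 20 mm) (distance of big_capacitor from where it was at the start of the episode above 0.02 m).
It fails at once if the relay board is pushed out of its place (more than 20 mm) (distance of relay_board from where it was at the start of the episode above 0.02 m).
It fails at once if the transformer is pushed out of its place (more than 20 mm) (distance of transformer from where it was at the start of the episode above 0.02 m).
It also fails if it takes over 72 s, if anything falls off the work surface, if the arm or the gripper's body presses on something with over 40 N, if the wrist force passes 120 N, or if a joint passes its speed limit or range.

### The arm

A 7-joint arm with a two-finger parallel gripper is mounted at the origin on a cart in front of the work surface, level with it; the furniture and walls round the work are solid. World frame = base frame: x ahead of the robot, y to its left, z up, the work surface at z = 0. Lengths are in mm, angles in degrees, forces in N, time in s.
With the tool pointing down it reaches from about 425 to 825 mm from the base axis. Payload 3.6 kg.
Tool frame: the origin (TCP) lies midway between the tips of the shut fingers; the grasp point (between the pads) lies 19 mm behind it; z points along the fingers, y is the line along which they close (so a half turn about z gives the same grasp; the last joint's range is limited). The gripper opens to 85 mm and grips with 20 to 120 N. Pads are 22 mm wide; open, the fingers measure 114 mm over their backs; the gripper's body (76 mm by 85 mm) begins 54 mm behind the grasp point. The pads swing forward as they close: fully open they stand 13 mm farther back than shut.
Start: joints at [74.857, 35.231, -0.722, 81.555, 0.464, 63.22, -2.315], TCP at [153.132, -631.673, 202.697] pointing down, gripper open.
Joint ranges: [-178.69, 178.69], [-17.37, 117.87], [-77.05, 75.6], [15.02, 138.74], [-78.02, 258.01], [0.78, 113.62], [-162.83, 162.83]. Speed limits (degrees/s): [159.86, 159.86, 180, 180, 180, 180, 180].

### API

Orientations are given as a 3x3 rotation matrix whose columns are the frame's x, y, z axes.
In Python, from rig import r gives the robot as it stands. The module is installed in compiled form; this text tells all that it offers.
- The arm moves only by the shell command python3 -m crank 'ROWS'. ROWS is text: rows parted by semicolons, each of 7 numbers parted by spaces: the shift along the world's x, y, z in mm, then the turn, a rotation vector about the world's x, y, z in rad, then the closure in counts, from 0 (fully open) to 255 (shut). In form: x y z ax ay az claw; .... A call has 1 to 5 rows; each row is the pose to reach, as a shift and turn from the pose commanded when the call began; what a row does not reach only later rows make up. A row lasts 1/10 s, in which the tool goes at most 50 mm and 8.59 degrees, less where a joint would pass 70% of its speed; a pose out of reach is approached as far as the arm can. A call with a gripper value outside its range is refused whole. The fingers move at their own pace and stop on an object; the grip force is fixed at half the most. Time passes only in rows, so rows that repeat a pose let the fingers close. It gives the time, the measured TCP pose, the force, the opening and the grip force at its end, in the units of the state.
- r.observe(): the state, without advancing time (a new reading comes with each control period).
- r.snapshot(name): name is "scene" or "top"; returns a dict with "color" (384x512x3 uint8, blue, green, red), "depth" (384x512 float32, mm along the optical axis (not along the pixel's ray), 0 where there is no reading), "K" (3x3 intrinsics, pixels), "rvec" (rotation vector, rad) and "tvec" (3), from world to camera coordinates, as OpenCV has them. Camera axes: x right, y down, z forward; pixel columns grow to the right and rows downward; lengths in mm; the calibration is good to about 2 mm. A picture is of the moment at which its call begins.
- r.finish_job(): hands the job in; it is judged then, once.
Trained networks look in the newest picture that a camera, given by its name, has taken for a name from the list of things; names that differ only in an ending like _2 or _b are one class to them, and where a whole thing is asked for, a point or a joint stands for the part that bears it (a point fixed in the world has none). Each returns a list of dicts, best first, with "conf" (0 to 1); they miss things now and then, are a little off and sometimes report something else, mostly with a low value. They report only what shows in the picture. A call takes as long as a camera call.
- r.look_for(camera, thing): "xyz" ([x, y, z] in mm, in world coordinates, good to about 4 mm: the middle of the surface that is visible of it).
- r.cut_out(camera, thing): "mask" (384x512 bool, what is visible of it).
The state is a dict: "t": time; "joint_pos": joint angles; "joint_velocities": joint speeds; "tau": joint torques, N m; "ee_pos": TCP position; "ee_rot": TCP orientation; "ft_force": force on the tool from outside, world axes, zero at the start; "moment": the same for the moment, N m; "width": finger opening in mm; "gripper_force": force on a finger pad.
Only numpy, scipy, OpenCV 4.12 (cv2) and the standard library are available. Lean on these libraries where they do the work, as an engineer would, in place of code of your own. Each camera call takes 0.05 s, during which the arm holds its last target. There are 200 camera calls.

## Working session

There is one attempt and no reset: what is moved stays moved. The work goes in short steps, Python scripts to look and compute and a shell command to move; the robot and the scene stay as the last step left them, time stands still between calls to the robot, and variables do not carry over. Pictures are saved under pics/ and viewed, at most 10 in all, crops included, and the job is handed in when it is done.

```bash
mkdir -p pics
cat > h.py <<'E'
import numpy as np, cv2, pickle
from rig import r
def snap(n):
    s=r.snapshot(n); pickle.dump(s,open(n+'.pkl','wb')); return s
def cloud(s):
    R=cv2.Rodrigues(np.array(s['rvec'],float))[0]; t=np.array(s['tvec'],float).ravel()
    K=s['K']; d=s['depth']; v,u=np.mgrid[:d.shape[0],:d.shape[1]]
    p=np.stack([(u-K[0,2])/K[0,0]*d,(v-K[1,2])/K[1,1]*d,d],-1)
    w=(p-t)@R; w[d==0]=np.nan; return w
E
python3 - <<'E'
from h import *
for n in ('scene','top'):
    s=snap(n); cv2.imwrite(f'pics/{n}0.png',cv2.resize(s['color'],(800,600),interpolation=cv2.INTER_CUBIC))
    R=cv2.Rodrigues(np.array(s['rvec'],float))[0]; print(n,s['K'][0,0],-R.T@np.ravel(s['tvec']),R[2])
    for o in ('plate_a_grip','stand','seat','tape_roll','big_capacitor','relay_board','transformer'):
        print(o,[(np.round(d['xyz']),round(d['conf'],2)) for d in r.look_for(n,o)])
print(r.observe())
E
```

```text
scene 360.668242172469 [ -55.11657888 -527.51587587  397.42312046] [ 0.77195555  0.4844512  -0.41157219]
plate_a_grip [(array([ 619., -265.,    9.]), 0.93)]
stand [(array([574., -13.,  35.]), 0.91)]
seat [(array([589.,  -2.,  56.]), 0.67)]
tape_roll [(array([437.,  38.,  16.]), 0.6)]
big_capacitor [(array([ 427., -294.,   12.]), 0.61), (array([ 544., -189.,   19.]), 0.48)]
relay_board [(array([ 744., -190.,    8.]), 0.75)]
transformer []
top 433.7528357436352 [ 533.17886029 -111.69182331 1003.95208601] [ 0.08380552 -0.02094129 -0.99626206]
plate_a_grip [(array([ 628., -249.,    5.]), 0.82), (array([ 754., -190.,    5.]), 0.46), (array([444.,  45.,  19.]), 0.35)]
stand [(array([590.,  -4.,  47.]), 0.79)]
seat [(array([599.,   6.,  56.]), 0.94), (array([ 446., -284.,   13.]), 0.5)]
tape_roll [(array([446.,  46.,  18.]), 0.76)]
big_capacitor [(array([ 549., -187.,   30.]), 0.48)]
relay_board [(array([ 753., -188.,    2.]), 0.94)]
transformer [(array([ 736., -312.,   26.]), 0.72), (array([591.,  -2.,  42.]), 0.38)]
{'t': 0.8, 'joint_pos': array([74.85524536, 35.22857056, -0.72241956, 81.5550821 ,  0.46250859,
       63.21927179, -2.31508099]), 'joint_velocities': array([ 0.01511958,  0.010642  , -0.02976323,  0.12308168,  0.00335405,
       -0.00326267, -0.05016036]), 'tau': array([-3.15990465e-04, -4.69043505e+01,  2.58829007e-01, -1.71329159e+01,
        1.00220181e-02,  1.58196985e-03,  3.11272741e-07]), 'ee_pos': array([ 153.16434527, -631.67041404,  202.7251529 ]), 'ee_rot': array([[ 9.71845158e-01,  2.35620424e-01,  6.39608732e-05],
       [ 2.35620423e-01, -9.71845160e-01,  1.85195770e-05],
       [ 6.65236557e-05, -2.92767322e-06, -9.99999998e-01]]), 'ft_force': array([ 0.38938701,  1.13556642, -0.36803073]), 'moment': array([0.04367456, 0.07019407, 0.01423676]), 'gripper_force': 0.0, 'width': 85.20008893880747}
```

View pics/top0.png

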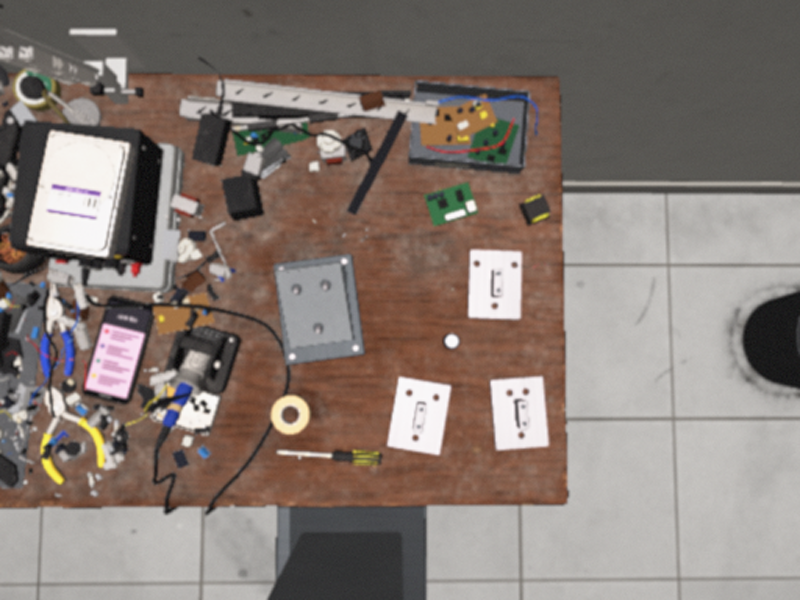

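View pics/scene0.png

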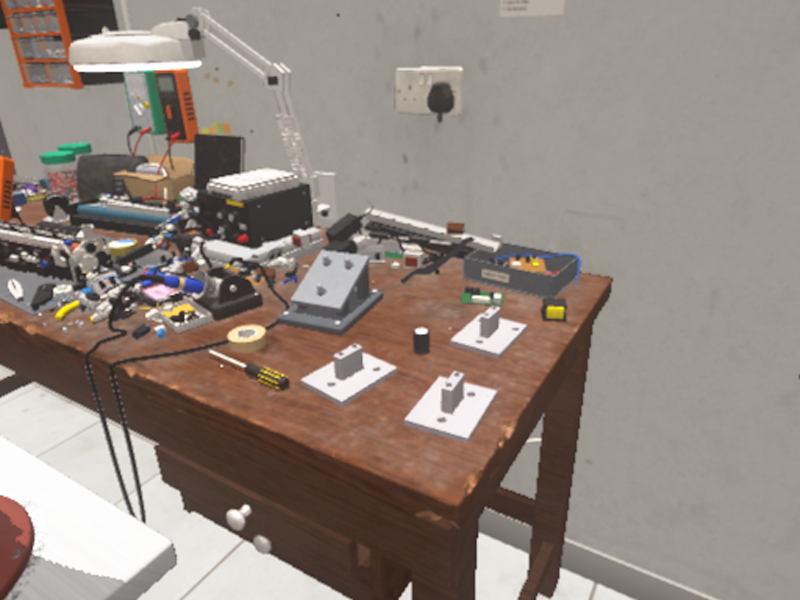

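The top view shows hole spacings as follows. The far plate at (495,285) spans about 38 px, so w=28. The right near plate at (519,412) spans about 16 px, so w=12. The left near plate at (420,415) has holes at (409,392), (437,398), (415,438), about 29 px, so w=20. That left near plate is the one that fits. The stand's pins are near (296,290), (325,285) and (318,328).

Run:
```python
from h import *
s=pickle.load(open('top.pkl','rb')); c=s['color']
a=c[160:236,170:236]; b=c[236:296,242:294]
A=cv2.resize(a,None,fx=6,fy=6,interpolation=cv2.INTER_CUBIC);B=cv2.resize(b,None,fx=6,fy=6,interpolation=cv2.INTER_CUBIC)
im=np.zeros((456,720,3),np.uint8); im[:456,:396]=A; im[:360,400:400+312]=B
cv2.imwrite('pics/crop1.png',im)
w=cloud(s)
# plates: white blobs
g=c.min(2); m=((g>170)&(abs(w[...,2])<60)).astype(np.uint8)
n,l,st,ce=cv2.connectedComponentsWithStats(m)
for i in range(1,n):
    if st[i,4]>600:
        cn=max(cv2.findContours((l==i).astype(np.uint8),0,1)[0],key=cv2.contourArea)
        print(st[i],cv2.minAreaRect(cn),np.nanmedian(w[l==i],0))
# seat plane
q=w[165:230,175:235].reshape(-1,3); ok=(q[:,2]>30)&(q[:,2]<85); q=q[ok]
for _ in range(8):
    P,*_r=np.linalg.lstsq(np.c_[q[:,:2],np.ones(len(q))],q[:,2],rcond=None); e=q[:,2]-np.c_[q[:,:2],np.ones(len(q))]@P
    q=q[abs(e)<max(2.5,1.5*e.std())]
print('plane',P,np.degrees(np.arctan(np.hypot(*P[:2]))),'yaw',np.arctan2(P[1],P[0]),len(q),e.std(), q.mean(0))
rr=cv2.minAreaRect(q[:,:2].astype(np.float32)); print(rr, 90*np.cos(np.radians(25)),116*np.cos(np.radians(25)))
```

```text
[  57   93   72   91 1144] ((104.3927230834961, 148.23989868164062), (55.59351348876953, 101.287109375), 28.757122039794922) [675.12053796 224.87239771  43.60811235]
[ 300  160   34   44 1369] ((316.5, 181.5), (43.0, 33.0), 90.0) [ 631.22892478 -253.36892354    8.07183719]
[  55  208   37   46 1018] ((73.10377502441406, 230.3867950439453), (26.51058578491211, 42.71913146972656), 15.945395469665527) [521.26605228 298.26457207   8.2442043 ]
[ 248  241   41   50 1483] ((267.79730224609375, 265.7162170410156), (34.03059005737305, 45.209720611572266), 9.462322235107422) [ 439.66398159 -141.94477936    8.14966535]
[ 314  241   37   47 1410] ((332.1611328125, 263.9869384765625), (44.825862884521484, 33.6193962097168), 85.36454010009766) [ 443.55262669 -286.25468702    8.12700506]
plane [ 4.61881999e-01  6.22721530e-02 -2.16920366e+02] 24.988387855120713 yaw 0.13401454379673897 1680 1.249279207631854 [596.6108073    5.79240387  59.0041315 ]
((595.65185546875, 5.6382904052734375), (105.28938293457031, 89.9686508178711), 7.960827350616455) 81.56770083329849 105.13170329625139
```

View pics/crop1.png

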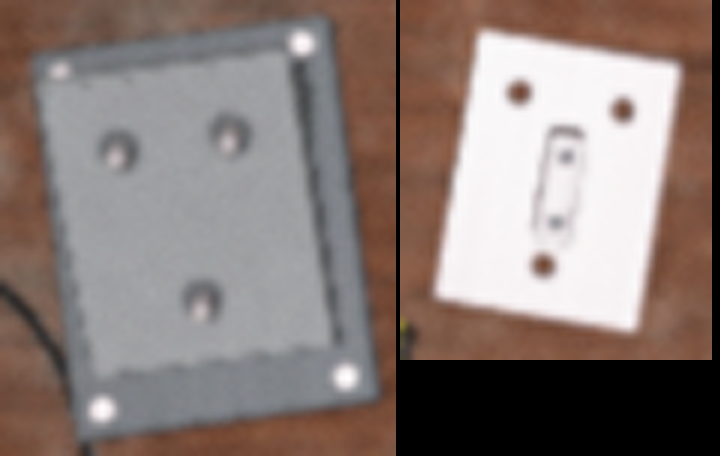

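```bash
cat >> h.py <<'E'
def ray(s,uv,z):
    R=cv2.Rodrigues(np.array(s['rvec'],float))[0]; t=np.array(s['tvec'],float).ravel()
    o=-R.T@t; d=R.T@np.linalg.inv(s['K'])@np.array([uv[0],uv[1],1.]); return o+d*(z-o[2])/d[2]
def proj(s,P): return cv2.projectPoints(np.array(P,float),np.array(s['rvec'],float),np.array(s['tvec'],float),s['K'],None)[0][:,0]
def Rz(a): return np.array([[np.cos(a),-np.sin(a),0],[np.sin(a),np.cos(a),0],[0,0,1]])
def seatR(y):
    t=np.radians(25); c,s=np.cos(t),np.sin(t)
    return Rz(y)@np.array([[c,0,-s],[0,1,0],[s,0,c]])
FL=np.diag([1.,-1,-1])   # tool from plate frame
def delta(pT,RT):
    o=r.observe(); return np.round(pT-o['ee_pos'],1),np.round(cv2.Rodrigues(RT@o['ee_rot'].T)[0].ravel(),4)
E
python3 - <<'E'
from h import *
from scipy.optimize import least_squares
s=pickle.load(open('top.pkl','rb'));c=s['color']; w=cloud(s)
g=c.min(2).astype(float)
# plate: hole centroids
H=[]
for cx,cy in ((519,92),(622,110),(543,265)):
    u0=242+(cx-400)/6-.5;v0=236+cy/6-.5
    v,u=np.mgrid[int(v0)-2:int(v0)+5,int(u0)-2:int(u0)+5]; k=np.clip(225-g[v,u],0,None)
    k[np.hypot(u-u0,v-v0)>3.2]=0
    H.append(ray(s,[(u*k).sum()/k.sum(),(v*k).sum()/k.sum()],6))
H=np.array(H); print(H.round(1), np.linalg.norm(H[0]-H[1]),np.linalg.norm((H[0]+H[1])/2-H[2]))
M=np.array([[30,20],[30,-20],[-32,0]])
f=lambda q:(q[:2]+M@Rz(q[2])[:2,:2].T-H[:,:2]).ravel()
print('holes fit',(q:=least_squares(f,[440,-142,-.1])).x,q.fun.round(1))
# plate rect
rc=ray(s,(267.797,265.716),8); bx=ray(s,cv2.boxPoints(((267.797,265.716),(34.03,45.21),9.462))[0],8)
bp=cv2.boxPoints(((267.797,265.716),(34.03,45.21),9.462)); C=np.array([ray(s,b,8) for b in bp]); e=C[1]-C[0]; print('rect',rc,C.round(0).tolist(),np.arctan2(e[1],e[0]))
# seat pin tops via images: dark/bright blob check; overlay
yaw=.137;p0=np.array([595.6,5.6,58]);
S=seatR(yaw)
pts=[p0+S@np.array(x) for x in ((-32,0,16),(30,20,16),(30,-20,16),(58,45,0),(58,-45,0),(-58,-45,0),(-58,45,0))]
pr=proj(s,pts);im=cv2.resize(c[160:236,170:236],None,fx=8,fy=8,interpolation=cv2.INTER_CUBIC)
for p in pr: cv2.circle(im,(int((p[0]-170+.5)*8),int((p[1]-160+.5)*8)),2,(0,0,255),-1)
s2=pickle.load(open('scene.pkl','rb')); im2=cv2.resize(s2['color'][150:212,175:250],None,fx=5,fy=5,interpolation=cv2.INTER_CUBIC)
for p in proj(s2,pts): cv2.circle(im2,(int((p[0]-175+.5)*5),int((p[1]-150+.5)*5)),2,(0,0,255),-1)
o=np.zeros((608,800,3),np.uint8);o[:,:528]=im;o[:,528:]=0
k=cv2.resize(im2,(272,225));o[:225,528:]=k; cv2.imwrite('pics/ov.png',o[:600])
# depth peaks at pins
Q=(w-p0)@S; m=(Q[...,2]>11)&(Q[...,2]<20)&(abs(Q[...,0])<60)&(abs(Q[...,1])<50)
n,l,st,ce=cv2.connectedComponentsWithStats(m.astype(np.uint8))
for i in range(1,n): print('pin',st[i,4],Q[l==i].mean(0).round(1))
q=q.x;print(delta(np.array([q[0],q[1],80]),Rz(q[2])@FL))
E
```

```text
[[ 473.2 -127.2    6. ]
 [ 466.4 -166.6    6. ]
 [ 408.4 -136.2    6. ]] 39.96241047016017 62.308117825165205
holes fit [ 4.40124593e+02 -1.41739242e+02 -1.71404476e-01] [-0.1  0.  -0.1  0.   0.2 -0. ]
rect [ 440.08721474 -141.61487102    8.        ] [[397.0, -95.0, 8.0], [497.0, -112.0, 8.0], [484.0, -188.0, 8.0], [384.0, -171.0, 8.0]] -0.16526547379327147
pin 10 [ 31.  -20.3  15.4]
pin 10 [30.3 20.1 13.7]
pin 9 [-31.5  -0.1  14.6]
(array([ 287. ,  489.9, -122.7]), array([-0.000e+00,  1.000e-04, -4.093e-01]))
```

View pics/ov.png

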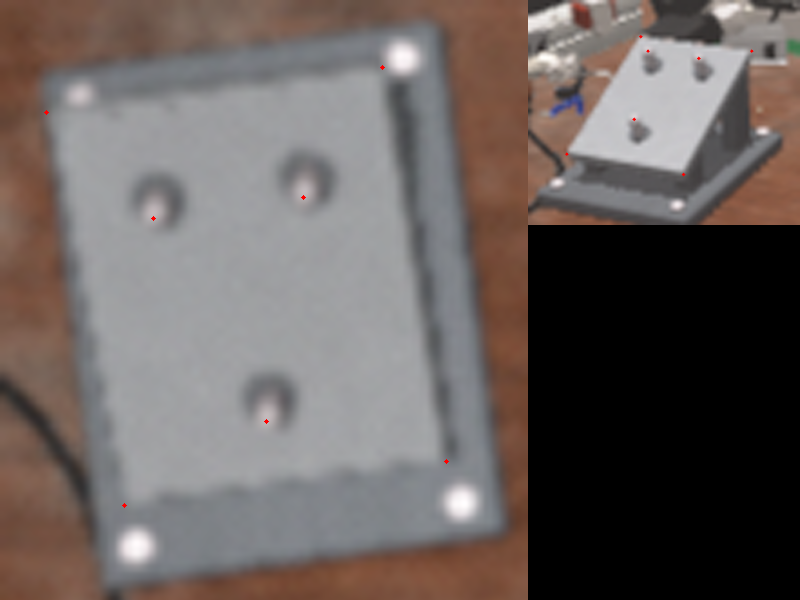

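The plate's hole fit is good to 0.2 mm, at (440.1, -141.7) with yaw -0.171. The overlay puts the seat pins within about 1 mm of their predicted pixels, (153,218), (303,197) and (266,421). I'll take the seat at (596.2, 5.0), yaw 0.136, and move above the plate.

```bash
python3 -m crank '29 49 0 0 0 -0.08 0;58 98 0 0 0 -0.16 0;87 147 0 0 0 -0.24 0;115 196 0 0 0 -0.33 0;142 240 -10 0 0 -0.409 0' && python3 -m crank '26 45 -10 0 0 0 0;52 90 -30 0 0 0 0;78 135 -50 0 0 0 0;104 180 -70 0 0 0 0;130 220 -90 0 0 0 0' && python3 -m crank '15 30 -23 0 0 0 0;15 30 -23 0 0 0 0;15 30 -23 0 0 0 0'
python3 - <<'E'
from h import *
q=[440.1,-141.7,-.1714]
print(delta(np.array([q[0],q[1],14]),Rz(q[2])@FL))
E
```

```text
t: 1.3
ee_pos: [281.3, -415.6, 197.3]
ee_rot: [[0.985, -0.174, 0.002], [-0.174, -0.985, -0.002], [0.002, 0.002, -1.0]]
ft_force: [1.7, 0.3, -0.9]
width: 85.7
gripper_force: 0.0
t: 1.8
ee_pos: [400.5, -212.3, 114.6]
ee_rot: [[0.985, -0.171, 0.002], [-0.171, -0.985, -0.001], [0.002, 0.0, -1.0]]
ft_force: [1.0, 0.3, 0.9]
width: 85.3
gripper_force: 0.0
t: 2.1
ee_pos: [414.6, -183.1, 91.4]
ee_rot: [[0.986, -0.168, -0.001], [-0.168, -0.986, 0.0], [-0.001, -0.0, -1.0]]
ft_force: [-0.2, -0.8, 0.8]
width: 85.3
gripper_force: 0.0
(array([ 25.5,  41.4, -77.4]), array([-0.0002, -0.0007, -0.0025]))
```

```bash
python3 -m crank '25.5 41.5 -20 0 0 -0.002 0;25.5 41.5 -20 0 0 -0.002 0;25.5 41.5 -45 0 0 -0.002 0;25.5 41.5 -76 0 0 -0.002 0;25.5 41.5 -76 0 0 -0.002 0'
python3 - <<'E'
from h import *
q=[440.1,-141.7,-.1714]
print(delta(np.array([q[0],q[1],14]),Rz(q[2])@FL))
E
```

```text
t: 2.6
ee_pos: [437.5, -143.3, 13.8]
ee_rot: [[0.985, -0.175, -0.005], [-0.175, -0.985, 0.001], [-0.005, 0.0, -1.0]]
ft_force: [0.4, -0.1, 0.5]
width: 85.2
gripper_force: 0.0
(array([2.6, 1.6, 0.2]), array([-0.0007, -0.0054,  0.0042]))
```

```bash
python3 -m crank '2 1.2 0 0 0 0 0;2 1.2 0 0 0 0 0;2 1.2 0 0 0 0 0'
python3 - <<'E'
from h import *
q=[440.1,-141.7,-.1714]
print(delta(np.array([q[0],q[1],14]),Rz(q[2])@FL))
E
python3 -m crank '0 0 0 0 0 0 255;0 0 0 0 0 0 255;0 0 0 0 0 0 255;0 0 0 0 0 0 255;0 0 0 0 0 0 255' &&python3 -m crank '0 0 0 0 0 0 255;0 0 0 0 0 0 255;0 0 0 0 0 0 255;0 0 0 0 0 0 255;0 0 0 0 0 0 255'
```

```text
t: 2.9
ee_pos: [443.0, -141.7, 17.1]
ee_rot: [[0.985, -0.173, 0.003], [-0.173, -0.985, -0.001], [0.003, 0.0, -1.0]]
ft_force: [0.6, 0.4, 0.3]
width: 85.3
gripper_force: 0.0
(array([-2.9, -0. , -3.1]), array([0.0009, 0.0031, 0.0023]))
t: 3.4
ee_pos: [441.9, -141.0, 15.6]
ee_rot: [[0.985, -0.172, -0.0], [-0.172, -0.985, 0.0], [-0.0, -0.0, -1.0]]
ft_force: [-0.6, 0.3, -0.4]
width: 12.2
gripper_force: 0.0
t: 3.9
ee_pos: [441.9, -141.0, 15.6]
ee_rot: [[0.985, -0.172, 0.0], [-0.172, -0.985, 0.0], [0.0, -0.0, -1.0]]
ft_force: [0.3, -0.8, -0.1]
width: -0.1
gripper_force: 0.0
```

The fingers closed on nothing (width 0), so I'll look.

Run:
```python
from h import *
a=snap('scene');b=snap('top')
A=cv2.resize(a['color'][120:320,150:350],(400,400),interpolation=cv2.INTER_CUBIC)
B=cv2.resize(b['color'][180:330,200:350],(400,400),interpolation=cv2.INTER_CUBIC)
cv2.imwrite('pics/m1.png',np.hstack([A,B]))
o=r.observe();print(o['ee_pos'],o['width'],o['gripper_force'],o['joint_pos'])
```

```text
[ 441.90734342 -141.00801975   15.61980191] 0.1313118071162861 0.0 [ 13.9997533   36.66075288   1.47131438 122.1290444   -2.43871392
  21.23328305 -82.46712351]
```

View pics/m1.png

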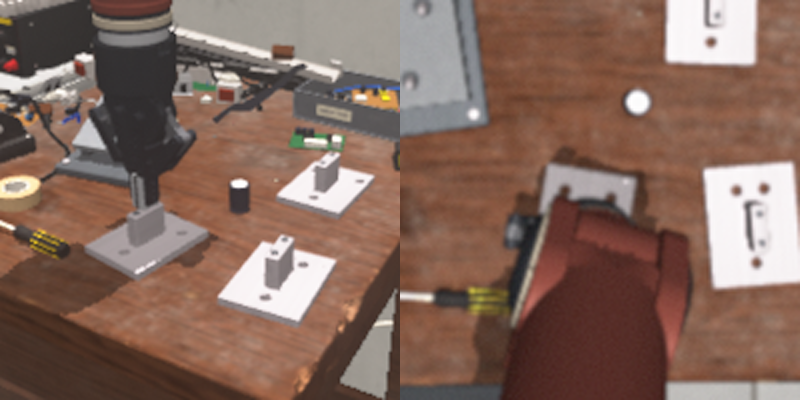

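The scene crop shows the shut fingers at about (145,190), behind or above the bar at (148,225). The plate has not moved. I'll use depth to measure where the fingertips really are.

Run:
```python
from h import *
s=pickle.load(open('scene.pkl','rb'));w=cloud(s)
print(proj(s,[[441.9,-141,15.6],[440,-142,42]]), 'bar crop px', 150+148/2,120+225/2)
for v in range(196,246,3): print(v,[tuple(np.nan_to_num(w[v,u]).round(0).astype(int)) for u in range(214,240,4)])
```

```text
[[223.69915364 235.568104  ]
 [222.78402339 224.6997336 ]] bar crop px 224.0 232.5
196 [(np.int64(431), np.int64(-133), np.int64(107)), (np.int64(423), np.int64(-149), np.int64(114)), (np.int64(428), np.int64(-154), np.int64(112)), (np.int64(438), np.int64(-156), np.int64(109)), (np.int64(422), np.int64(-176), np.int64(120)), (np.int64(420), np.int64(-187), np.int64(123)), (np.int64(424), np.int64(-193), np.int64(123))]
199 [(np.int64(430), np.int64(-133), np.int64(101)), (np.int64(427), np.int64(-145), np.int64(105)), (np.int64(429), np.int64(-153), np.int64(106)), (np.int64(447), np.int64(-148), np.int64(97)), (np.int64(424), np.int64(-175), np.int64(113)), (np.int64(420), np.int64(-187), np.int64(117)), (np.int64(434), np.int64(-186), np.int64(111))]
202 [(np.int64(430), np.int64(-132), np.int64(94)), (np.int64(428), np.int64(-143), np.int64(97)), (np.int64(429), np.int64(-152), np.int64(99)), (np.int64(424), np.int64(-165), np.int64(104)), (np.int64(422), np.int64(-176), np.int64(108)), (np.int64(442), np.int64(-170), np.int64(98)), (np.int64(611), np.int64(-62), np.int64(-1))]
2
[... 3907 characters left out ...]
.int64(459), np.int64(-164), np.int64(7))]
241 [(np.int64(422), np.int64(-131), np.int64(11)), (np.int64(420), np.int64(-143), np.int64(16)), (np.int64(431), np.int64(-144), np.int64(10)), (np.int64(438), np.int64(-149), np.int64(8)), (np.int64(442), np.int64(-156), np.int64(8)), (np.int64(444), np.int64(-164), np.int64(9)), (np.int64(449), np.int64(-171), np.int64(8))]
244 [(np.int64(416), np.int64(-135), np.int64(8)), (np.int64(421), np.int64(-141), np.int64(7)), (np.int64(423), np.int64(-150), np.int64(9)), (np.int64(429), np.int64(-156), np.int64(8)), (np.int64(432), np.int64(-163), np.int64(8)), (np.int64(434), np.int64(-171), np.int64(10)), (np.int64(440), np.int64(-177), np.int64(8))]
```

```bash
python3 -m crank '0 0 30 0 0 0 255;0 0 60 0 0 0 255;0 0 60 0 0 0 255;0 0 60 0 0 0 255;0 0 60 0 0 0 255'
python3 - <<'E'
from h import *
a=snap('scene');w=cloud(a);o=r.observe();print(o['ee_pos'],o['width'])
p=proj(a,[o['ee_pos']])[0];print(p)
u,v=p.round().astype(int)
im=cv2.resize(a['color'][v-60:v+40,u-50:u+50],(600,600),interpolation=cv2.INTER_CUBIC);cv2.circle(im,(303,363),3,(0,0,255),-1)
cv2.imwrite('pics/m2.png',im)
Q=w[v-60:v+60,u-40:u+40].reshape(-1,3); m=(np.hypot(Q[:,0]-o['ee_pos'][0],Q[:,1]-o['ee_pos'][1])<40)&(Q[:,2]>45)
Q=Q[m]
for z in range(45,190,8):
    k=Q[(Q[:,2]>=z)&(Q[:,2]<z+8)]
    if len(k): print(z,len(k),k.min(0).round(),k.max(0).round())
E
```

```text
t: 4.5
ee_pos: [441.1, -140.7, 74.9]
ee_rot: [[0.985, -0.172, -0.002], [-0.172, -0.985, 0.001], [-0.002, -0.0, -1.0]]
ft_force: [0.4, 0.5, -0.8]
width: -0.4
gripper_force: 0.0
[ 440.98755667 -140.72315316   74.65716037] -0.019549366477408646
[221.57572799 209.71921647]
101 21 [ 428. -147.  104.] [ 451. -133.  109.]
109 47 [ 427. -154.  109.] [ 445. -125.  117.]
117 60 [ 428. -154.  117.] [ 444. -125.  125.]
125 59 [ 428. -154.  125.] [ 444. -126.  132.]
133 54 [ 428. -154.  133.] [ 445. -128.  141.]
141 49 [ 425. -154.  141.] [ 438. -112.  149.]
149 121 [ 421. -176.  149.] [ 451. -106.  157.]
157 130 [ 422. -180.  157.] [ 448. -102.  165.]
165 112 [ 420. -175.  165.] [ 452. -102.  173.]
173 110 [ 419. -175.  173.] [ 449. -101.  181.]
181 97 [ 419. -167.  181.] [ 444. -101.  189.]
189 107 [ 418. -179.  189.] [ 441. -121.  197.]
```

View pics/m2.png

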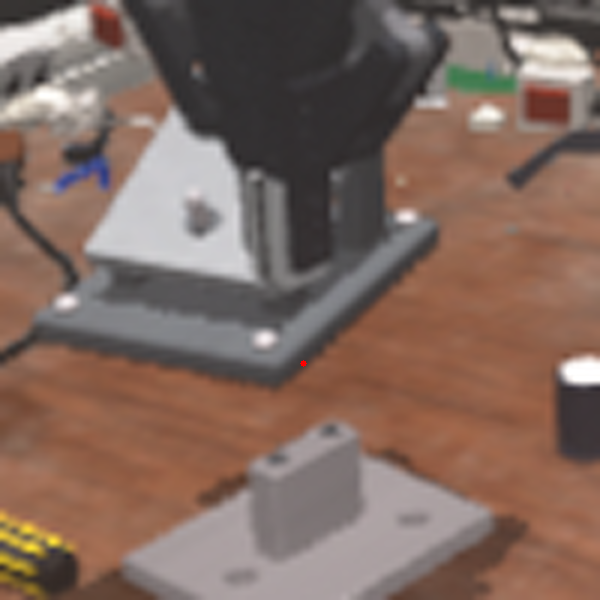

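The fingertips really sit near z=103 when the reported TCP is 74.7, so the true tip is about 28 mm short of the reported one. The red dot marks the reported TCP, and the tips show about 70 px above it. In x and y it agrees. I'll open, go down to a reported z of about -15 (true 13), and grip.

```bash
python3 -m crank '-1 -1 0 0 0 0 0;-1 -1 0 0 0 0 0;-1 -1 0 0 0 0 0;-1 -1 0 0 0 0 0;-1 -1 0 0 0 0 0' && python3 -m crank '0 0 -30 0 0 0 0;0 0 -60 0 0 0 0;0 0 -80 0 0 0 0;0 0 -90 0 0 0 0;0 0 -90 0 0 0 0' && python3 -m crank '0 0 0 0 0 0 0;0 0 0 0 0 0 0;0 0 0 0 0 0 255;0 0 0 0 0 0 255;0 0 0 0 0 0 255'&& python3 -m crank '0 0 0 0 0 0 255;0 0 0 0 0 0 255;0 0 0 0 0 0 255'
```

```text
t: 5.05
ee_pos: [440.9, -142.0, 75.5]
ee_rot: [[0.985, -0.172, -0.0], [-0.172, -0.985, 0.0], [-0.0, -0.0, -1.0]]
ft_force: [0.1, 0.7, 0.7]
width: 71.9
gripper_force: 0.0
t: 5.55
ee_pos: [440.2, -141.8, -15.3]
ee_rot: [[0.985, -0.172, -0.002], [-0.172, -0.985, 0.001], [-0.002, -0.0, -1.0]]
ft_force: [-0.3, -0.4, 0.2]
width: 85.5
gripper_force: 0.0
t: 6.05
ee_pos: [441.2, -142.1, -14.0]
ee_rot: [[0.985, -0.172, 0.001], [-0.172, -0.985, -0.0], [0.001, 0.0, -1.0]]
ft_force: [0.9, -0.4, -0.5]
width: 43.8
gripper_force: 0.0
t: 6.35
ee_pos: [441.1, -142.0, -14.1]
ee_rot: [[0.985, -0.172, 0.0], [-0.172, -0.985, -0.0], [0.0, -0.0, -1.0]]
ft_force: [-0.3, 0.1, 3.0]
width: 13.8
gripper_force: 59.1
```

Gripped: width 13.8, 59 N. I'll lift and compute the approach above the pins.

```bash
python3 -m crank '0 0 40 0 0 0 255;0 0 80 0 0 0 255;0 0 120 0 0 0 255;0 0 150 0 0 0 255;0 0 150 0 0 0 255'
cat >> h.py <<'E'
OFF=np.array([1.0,0,-14.1])
def tgt(h,p0=(596.2,5.0,58),yaw=.136,off=OFF):
    S=seatR(yaw); return np.array(p0)+S@(off+[0,0,h]), S@FL
E
python3 - <<'E'
from h import *
for h in (60,30,16,0): print(h,delta(*tgt(h)))
E
```

```text
t: 6.85
ee_pos: [443.4, -142.8, 139.0]
ee_rot: [[0.985, -0.172, 0.008], [-0.172, -0.985, -0.002], [0.008, 0.001, -1.0]]
ft_force: [0.7, -0.9, -2.7]
width: 13.1
gripper_force: 59.2
60 (array([134.5, 145.3, -38.9]), array([-0.0073, -0.4295,  0.3047]))
30 (array([147.1, 147. , -66.1]), array([-0.0073, -0.4295,  0.3047]))
16 (array([152.9, 147.8, -78.8]), array([-0.0073, -0.4295,  0.3047]))
0 (array([159.6, 148.8, -93.3]), array([-0.0073, -0.4295,  0.3047]))
```

```bash
python3 -m crank '25 29 0 -0.001 -0.085 0.06 255;50 58 0 -0.003 -0.17 0.12 255;75 87 0 -0.004 -0.26 0.18 255;100 116 0 -0.006 -0.34 0.24 255;125 144 0 -0.007 -0.43 0.305 255' && python3 -m crank '0 0 0 0 0 0 255;0 0 0 0 0 0 255;0 0 0 0 0 0 255'
python3 - <<'E'
from h import *
for h in (60,30): print(h,delta(*tgt(h)))
E
```

```text
t: 7.35
ee_pos: [565.1, 3.8, 134.0]
ee_rot: [[0.901, 0.14, 0.411], [0.127, -0.99, 0.059], [0.415, -0.001, -0.91]]
ft_force: [0.2, 0.1, -2.1]
width: 12.8
gripper_force: 59.1
t: 7.65
ee_pos: [564.7, 0.6, 134.4]
ee_rot: [[0.903, 0.134, 0.408], [0.122, -0.991, 0.056], [0.412, -0.001, -0.911]]
ft_force: [1.0, -0.7, -1.3]
width: 13.3
gripper_force: 59.1
60 (array([ 13.2,   1.9, -34.4]), array([ 0.0008, -0.0114,  0.0014]))
30 (array([ 25.7,   3.6, -61.6]), array([ 0.0008, -0.0114,  0.0014]))
```

```bash
python3 -m crank '15 2 -38 0 -0.011 0.001 255;15 2 -38 0 -0.011 0.001 255;15 2 -38 0 -0.011 0.001 255;15 2 -38 0 -0.011 0.001 255'
python3 - <<'E'
from h import *
o=r.observe();print(o['ee_pos'],'err',delta(*tgt(56)))
S=seatR(.136);p0=np.array([596.2,5,58])
print('tcp-plate in seat frame', S.T@(o['ee_pos']-p0)-OFF)
for n in('scene','top'):
    a=snap(n);w=cloud(a);Q=(w-p0)@S
    m=(abs(Q[...,0])<75)&(abs(Q[...,1])<60)&(Q[...,2]>20)&(Q[...,2]<75)
    q=Q[m]; hh,e=np.histogram(q[:,2],bins=range(20,76,1)); k=hh.argmax(); print(n,m.sum(),'peak z',e[k],hh[max(0,k-3):k+4])
    if n=='scene': 
        u,v=proj(a,[p0])[0].astype(int); I=a['color'][v-65:v+35,u-65:u+70]
        cv2.imwrite('pics/m3.png',cv2.resize(I,(800,592),interpolation=cv2.INTER_CUBIC)); print('crop',u-65,v-65)
    f=q[abs(q[:,2]-e[k]-.5)<3]
    if len(f)>50: 
        P,*_=np.linalg.lstsq(np.c_[f[:,:2],np.ones(len(f))],f[:,2],rcond=None); print('tilt',P,f.min(0),f.max(0)); print(cv2.minAreaRect(f[:,:2].astype(np.float32)))
E
```

```text
t: 8.05
ee_pos: [581.2, 3.2, 98.8]
ee_rot: [[0.896, 0.136, 0.423], [0.124, -0.991, 0.057], [0.427, 0.001, -0.904]]
ft_force: [-0.0, -0.3, -2.7]
width: 13.1
gripper_force: 59.0
[581.16728226   3.19729822  98.84242184] err (array([-1.6, -0.5, -2.4]), array([ 0.0006,  0.0046, -0.0005]))
tcp-plate in seat frame [ 2.5407745   0.25209701 57.51353615]
scene 767 peak z 66 [ 28  70 210 222 112  19   3]
crop 146 112
tilt [5.34300989e-03 2.72843580e-03 6.61895061e+01] [-48.53955571 -37.41936059  63.51454378] [53.01094821 40.50392349 69.40941545]
((2.2204971313476562, 1.6369667053222656), (101.44466400146484, 77.7934341430664), 0.42370402812957764)
top 908 peak z 66 [ 22  82 181 216 210 100  39]
tilt [ 3.36634694e-03 -6.29732231e-04  6.65445029e+01] [-10.6819081  -37.31563884  63.61339242] [53.14489328 38.59996581 69.47164034]
((21.237995147705078, 0.6286697387695312), (63.75066375732422, 75.9544677734375), 0.07851973921060562)
```

View pics/m3.png

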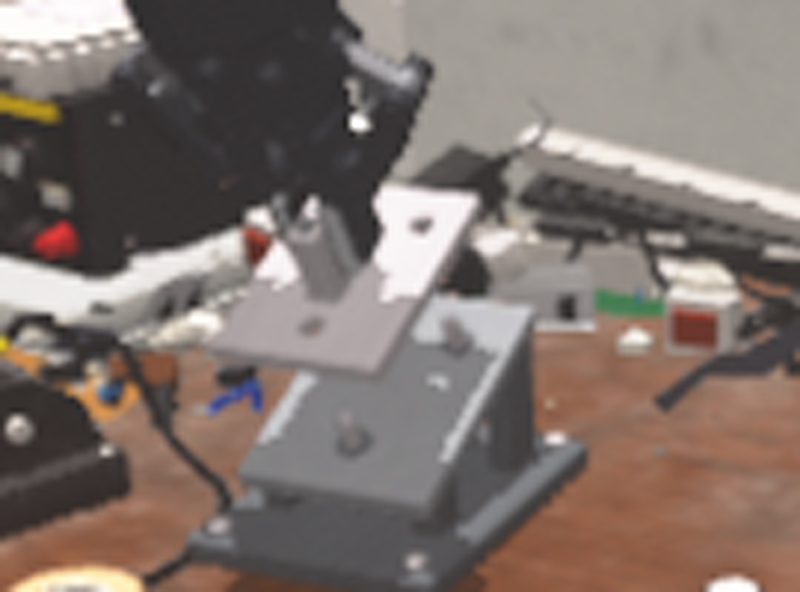

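The plate shows parallel above the seat. Its top face is at 66 mm in the seat frame, which matches FK and confirms the offset is along the tool. It is about 2.5 mm up-slope. I'll come down to just above the pin tips.

```bash
python3 -m crank '5 1 -18 0 0.005 0 255;11 2 -37 0 0.005 0 255;11 2 -37 0 0.005 0 255;11 2 -37 0 0.005 0 255;11 2 -37 0 0.005 0 255'
python3 - <<'E'
from h import *
S=seatR(.136)
for h in (20,14,10): print(h,delta(*tgt(h)))
print(S[:,0],S[:,1],S[:,2])
E
```

```text
t: 8.65
ee_pos: [597.1, 5.3, 69.6]
ee_rot: [[0.903, 0.139, 0.406], [0.126, -0.99, 0.058], [0.41, -0.002, -0.912]]
ft_force: [0.9, 0.0, -1.9]
width: 13.1
gripper_force: 59.0
20 (array([-2.5, -0.5, -5.8]), array([ 0.0001, -0.0136, -0.003 ]))
14 (array([  0. ,  -0.2, -11.3]), array([ 0.0001, -0.0136, -0.003 ]))
10 (array([  1.7,   0.1, -14.9]), array([ 0.0001, -0.0136, -0.003 ]))
[0.89793916 0.12287825 0.42261826] [-0.13558114  0.99076625  0.        ] [-0.41871591 -0.05729907  0.90630779]
```

```bash
python3 -m crank '-2.5 -0.5 -6 0 -0.0136 -0.003 255;-2.5 -0.5 -6 0 -0.0136 -0.003 255;-2.5 -0.5 -6 0 -0.0136 -0.003 255;-2.5 -0.5 -6 0 -0.0136 -0.003 255'
python3 - <<'E'
from h import *
S=seatR(.136);p0=np.array([596.2,5,58])
for i in range(3):
    o=r.observe(); print((S.T@(o['ee_pos']-p0)-OFF).round(2),delta(*tgt(14)),o['ft_force'].round(1)); r.snapshot('top')
E
```

```text
t: 9.05
ee_pos: [597.7, 4.2, 68.7]
ee_rot: [[0.901, 0.142, 0.411], [0.13, -0.99, 0.057], [0.415, 0.002, -0.91]]
ft_force: [0.7, 0.7, -1.6]
width: 13.2
gripper_force: 59.2
[ 4.81 -1.   23.22] (array([ -0.6,   0.9, -10.4]), array([ 0.0033, -0.0085, -0.0063])) [ 0.7  0.7 -1.6]
[ 4.59 -1.08 23.17] (array([ -0.4,   1. , -10.3]), array([ 0.0086, -0.0082, -0.0172])) [-0.8 -0.1 -2.4]
[ 4.61 -0.92 23.07] (array([ -0.5,   0.9, -10.2]), array([ 0.0008, -0.0093, -0.001 ])) [ 0.5 -0.2 -2.6]
```

```bash
python3 - <<'E'
from h import *
o=r.observe();print(o['joint_pos'].round(1),o['joint_velocities'].round(2),o['ft_force'],o['moment'],o['tau'].round(1),o['width'],o['gripper_force'])
E
python3 -m crank '0 0 0 0 0 0 255;0 0 0 0 0 0 255;0 0 0 0 0 0 255'
```

```text
[  1.7  34.   -3.8 121.6 -78.    0.8  -5.6] [ 0.02  0.42 -0.13 -0.03 -1.06  0.05 -1.48] [ 0.06899328 -0.33369468 -0.9997055 ] [-0.06596756  0.65351997  0.00601734] [ -0.  -39.3  -0.4  -9.8   0.1  -0.1   0.2] 13.034408466543029 59.153732657432556
t: 9.5
ee_pos: [597.1, 4.5, 67.1]
ee_rot: [[0.903, 0.134, 0.408], [0.121, -0.991, 0.058], [0.412, -0.002, -0.911]]
ft_force: [-0.5, 0.7, -2.9]
width: 13.1
gripper_force: 59.2
```

Joint 6 (0.8°) and joint 5 (-78°) are both at their limits. A quick planar arm model says seating with the tool square to the plate would need j6 ≈ -3°. The fix is to set the plate back on the bench and regrip with the tool pitched about 15° about the bar's closing axis, so the seated tool leans only about 10°.

```bash
python3 -m crank '-15 -2 35 0 0 0 255;-30 -4 70 0 0 0 255;-30 -4 85 0 0 0 255;-30 -4 85 0 0 0 255' && python3 -m crank '-25 -29 0 0.001 0.085 -0.06 255;-50 -58 0 0.003 0.17 -0.12 255;-75 -87 0 0.004 0.26 -0.18 255;-100 -116 0 0.006 0.34 -0.24 255;-125 -144 0 0.007 0.43 -0.305 255' && python3 -m crank '0 0 0 0 0 0 255;0 0 0 0 0 0 255'
python3 - <<'E'
from h import *
print(delta(np.array([441.1,-142,60]),Rz(-.1714)@FL), r.observe()['joint_pos'].round(1))
E
```

```text
t: 9.9
ee_pos: [568.5, 0.5, 155.9]
ee_rot: [[0.9, 0.136, 0.414], [0.124, -0.991, 0.057], [0.418, 0.0, -0.909]]
ft_force: [0.2, -0.2, -1.7]
width: 12.9
gripper_force: 59.5
t: 10.4
ee_pos: [441.2, -143.4, 151.2]
ee_rot: [[0.985, -0.174, -0.007], [-0.174, -0.985, 0.003], [-0.008, -0.002, -1.0]]
ft_force: [-0.0, -0.2, -3.4]
width: 13.3
gripper_force: 59.3
t: 10.6
ee_pos: [442.3, -143.2, 150.8]
ee_rot: [[0.985, -0.173, -0.004], [-0.173, -0.985, 0.003], [-0.004, -0.002, -1.0]]
ft_force: [-0.0, 0.7, -3.3]
width: 12.8
gripper_force: 59.4
(array([ -1.2,   1.2, -90.8]), array([-0.0028, -0.004 ,  0.0029])) [-20.3  31.9  54.  115.7 -34.   49.8 -47.2]
```

```bash
python3 -m crank '-1 1 -45 -0.003 -0.004 0.003 255;-1 1 -90 -0.003 -0.004 0.003 255;-1 1 -135 -0.003 -0.004 0.003 255;-1 1 -155 -0.003 -0.004 0.003 255;-1 1 -155 -0.003 -0.004 0.003 255' && python3 -m crank '0 0 0 0 0 0 255;0 0 0 0 0 0 255'
python3 - <<'E'
from h import *
print(delta(np.array([441.1,-142,-14]),Rz(-.1714)@FL), r.observe()['joint_pos'].round(1))
E
```

```text
t: 11.1
ee_pos: [439.5, -139.9, -5.9]
ee_rot: [[0.986, -0.169, -0.005], [-0.169, -0.986, 0.003], [-0.005, -0.002, -1.0]]
ft_force: [-0.9, -0.8, -1.8]
width: 13.1
gripper_force: 59.2
t: 11.3
ee_pos: [442.3, -142.5, -2.0]
ee_rot: [[0.986, -0.169, 0.003], [-0.169, -0.986, -0.002], [0.003, 0.002, -1.0]]
ft_force: [0.8, 0.4, -2.0]
width: 13.2
gripper_force: 59.3
(array([ -1.2,   0.5, -12. ]), array([ 0.0021,  0.003 , -0.0012])) [ -7.7  43.9  35.3 123.3 -54.2  29.5 -30.2]
```

Lower the rest, release, back off straight up and then pitch the tool.

```bash
python3 -m crank '-1 0.5 -6 0 0 0 255;-1 0.5 -11.5 0 0 0 255;-1 0.5 -11.5 0 0 0 255;-1 0.5 -11.5 0 0 0 255'&& python3 -m crank '0 0 0 0 0 0 0;0 0 0 0 0 0 0;0 0 0 0 0 0 0;0 0 0 0 0 0 0;0 0 0 0 0 0 0' && python3 -m crank '0 0 0 0 0 0 0;0 0 40 0 0 0 0;0 0 80 0 0 0 0;0 0 80 0 0 0 0;0 0 80 0 0 0 0'
python3 - <<'E'
from h import *
o=r.observe(); print(o['joint_pos'].round(1))
a=snap('top'); s=snap('scene');w=cloud(s); 
m=(abs(w[...,0]-440)<70)&(abs(w[...,1]+142)<60)&(w[...,2]>4)&(w[...,2]<13); q=w[m]
print(q.mean(0),cv2.minAreaRect(q[:,:2].astype(np.float32)))
P=np.linalg.lstsq(np.c_[q[:,:2],np.ones(len(q))],q[:,2],rcond=None)[0];print('plane',P)
E
```

```text
t: 11.7
ee_pos: [440.6, -141.9, -14.1]
ee_rot: [[0.985, -0.17, 0.002], [-0.17, -0.985, -0.001], [0.002, 0.001, -1.0]]
ft_force: [0.5, 1.0, 3.1]
width: 13.1
gripper_force: 60.5
t: 12.2
ee_pos: [439.9, -142.0, -14.7]
ee_rot: [[0.985, -0.17, -0.0], [-0.17, -0.985, -0.002], [0.0, 0.002, -1.0]]
ft_force: [-0.7, 0.6, -0.1]
width: 83.8
gripper_force: 0.0
t: 12.7
ee_pos: [440.4, -141.7, 66.0]
ee_rot: [[0.986, -0.17, 0.002], [-0.17, -0.986, -0.002], [0.002, 0.001, -1.0]]
ft_force: [-0.7, -0.1, 0.4]
width: 85.4
gripper_force: 0.0
[-13.9  38.2  44.8 121.3 -44.5  38.3 -38.2]
[ 426.93126958 -145.93091074    8.21984389] ((426.8404541015625, -134.94174194335938), (86.30387115478516, 128.6673583984375), 80.74240112304688)
plane [6.16624649e-03 8.94360461e-03 6.89242882e+00]
```

```bash
cat >> h.py <<'E'
A=.262
PT=cv2.Rodrigues(np.array([0,A,0.]))[0]@FL
OFF2=np.array([-12.2,0,-13.7])
def bench(h,c=(439.3,-141.8,0),yaw=-.170): return np.array(c)+Rz(yaw)@(OFF2+[0,0,h]), Rz(yaw)@PT
def tgt2(h,off=OFF2,p0=(596.2,5.0,58),yaw=.136,RP=PT):
    S=seatR(yaw); return np.array(p0)+S@(off+[0,0,h]), S@RP
E
python3 - <<'E'
from h import *
for h in (60,0): print(delta(*bench(h)))
E
```

```text
(array([-12. ,   1.5, -18.4]), array([0.0449, 0.2567, 0.0004]))
(array([-12. ,   1.5, -78.4]), array([0.0449, 0.2567, 0.0004]))
```

```bash
python3 -m crank '-4 0.5 0 0.015 0.085 0 0;-8 1 0 0.03 0.17 0 0;-12 1.5 -10 0.045 0.257 0 0;-12 1.5 -18 0.045 0.257 0 0;-12 1.5 -18 0.045 0.257 0 0'&& python3 -m crank '0 0 0 0 0 0 0;0 0 0 0 0 0 0'
python3 - <<'E'
from h import *
print(delta(*bench(0)),r.observe()['joint_pos'].round(1))
E
```

```text
t: 13.3
ee_pos: [426.3, -139.8, 45.4]
ee_rot: [[0.951, -0.17, -0.257], [-0.164, -0.985, 0.044], [-0.261, 0.0, -0.965]]
ft_force: [-0.1, -0.9, -0.6]
width: 85.6
gripper_force: 0.0
t: 13.5
ee_pos: [427.2, -140.5, 47.8]
ee_rot: [[0.952, -0.171, -0.253], [-0.166, -0.985, 0.044], [-0.257, 0.0, -0.966]]
ft_force: [-0.9, 0.4, -0.3]
width: 85.6
gripper_force: 0.0
(array([  0.1,   0.7, -61.5]), array([0.0007, 0.0018, 0.0021])) [-14.1  47.2  47.6 111.2 -35.6  55.  -46.5]
```

```bash
python3 -m crank '0 0.5 -30 0 0 0 0;0 0.5 -50 0 0 0 0;0 0.5 -61 0 0 0 0;0 0.5 -61 0 0 0 0;0 0.5 -61 0 0 0 0'&& python3 -m crank '0 0 0 0 0 0 255;0 0 0 0 0 0 255;0 0 0 0 0 0 255;0 0 0 0 0 0 255;0 0 0 0 0 0 255'&& python3 -m crank '0 0 0 0 0 0 255;0 0 0 0 0 0 255;0 0 0 0 0 0 255'
python3 - <<'E'
from h import *
print(delta(*bench(0)),r.observe()['joint_pos'].round(1))
E
```

```text
t: 14.0
ee_pos: [428.2, -140.3, -12.9]
ee_rot: [[0.952, -0.17, -0.253], [-0.165, -0.985, 0.043], [-0.257, 0.001, -0.967]]
ft_force: [-0.0, -0.4, -0.2]
width: 85.3
gripper_force: 0.0
t: 14.5
ee_pos: [428.1, -139.9, -13.3]
ee_rot: [[0.952, -0.17, -0.254], [-0.164, -0.986, 0.043], [-0.257, 0.001, -0.966]]
ft_force: [-3.7, 4.6, 10.0]
width: 13.1
gripper_force: 60.5
t: 14.8
ee_pos: [428.3, -140.1, -13.4]
ee_rot: [[0.952, -0.17, -0.253], [-0.164, -0.986, 0.043], [-0.257, 0.001, -0.966]]
ft_force: [0.8, -0.1, 4.4]
width: 12.9
gripper_force: 59.5
(array([-1. ,  0.3, -0.3]), array([0.0011, 0.0019, 0.0005])) [-11.5  52.4  43.  112.6 -40.7  48.8 -43.3]
```

```bash
sed -i 's/OFF2=np.array.*/OFF2=np.array([-11.2,0,-13.4])/; s/^A=.262/A=.260/' h.py; python3 -m crank '0 0 40 0 0 0 255;0 0 80 0 0 0 255;0 0 120 0 0 0 255;0 0 150 0 0 0 255;0 0 150 0 0 0 255'
python3 - <<'E'
from h import *
for h in (60,0): print(delta(*tgt2(h)))
print(r.observe()['joint_pos'].round(1))
E
```

```text
t: 15.3
ee_pos: [429.6, -141.5, 139.1]
ee_rot: [[0.954, -0.17, -0.248], [-0.165, -0.985, 0.041], [-0.251, 0.002, -0.968]]
ft_force: [1.2, -0.9, -2.4]
width: 12.9
gripper_force: 59.3
(array([137. , 142.4, -43.6]), array([-0.0053, -0.4316,  0.3025]))
(array([162.1, 145.9, -98. ]), array([-0.0053, -0.4316,  0.3025]))
[-17.9  40.1  53.7 106.9 -28.5  64.9 -51.2]
```

```bash
python3 -m crank '25 29 0 -0.001 -0.085 0.06 255;50 58 0 -0.003 -0.17 0.12 255;75 87 0 -0.004 -0.26 0.18 255;100 116 0 -0.005 -0.34 0.24 255;130 142 -10 -0.005 -0.432 0.3025 255' && python3 -m crank '7 0 -30 0 0 0 255;7 0 -30 0 0 0 255;7 0 -30 0 0 0 255;7 0 -30 0 0 0 255'
python3 - <<'E'
from h import *
for h in (60,24): print(h,delta(*tgt2(h)))
print(r.observe()['joint_pos'].round(1))
E
```

```text
t: 15.8
ee_pos: [558.0, 4.4, 125.4]
ee_rot: [[0.976, 0.14, 0.169], [0.138, -0.99, 0.025], [0.171, -0.001, -0.985]]
ft_force: [0.4, 0.2, -2.8]
width: 12.9
gripper_force: 59.3
t: 16.2
ee_pos: [564.7, 0.5, 96.8]
ee_rot: [[0.977, 0.134, 0.167], [0.132, -0.991, 0.023], [0.169, -0.0, -0.986]]
ft_force: [0.7, 0.4, -1.9]
width: 13.2
gripper_force: 59.2
60 (array([ 1.9,  0.4, -1.3]), array([ 0.0007, -0.0068,  0.0014]))
24 (array([ 17. ,   2.5, -33.9]), array([ 0.0007, -0.0068,  0.0014]))
[-27.6  37.   40.5 112.8 -45.8  36.2 -40.1]
```

```bash
python3 -m crank '8 1 -17 0 -0.007 0 255;17 2.5 -33 0 -0.007 0.001 255;17 2.5 -33 0 -0.007 0.001 255;17 2.5 -33 0 -0.007 0.001 255;17 2.5 -33 0 -0.007 0.001 255'
python3 - <<'E'
from h import *
S=seatR(.136);p0=np.array([596.2,5,58])
o=r.observe();print('plate FK in seat',S.T@(o['ee_pos']-p0)-OFF2)
for h in (20,14,8,0): print(h,delta(*tgt2(h)))
for n in('scene','top'):
    a=snap(n);w=cloud(a);Q=(w-p0)@S
    m=(abs(Q[...,0])<75)&(abs(Q[...,1])<60)&(Q[...,2]>24)&(Q[...,2]<42)
    q=Q[m]; md=np.median(q[:,2]); f=q[abs(q[:,2]-md)<3]
    P,*_=np.linalg.lstsq(np.c_[f[:,:2],np.ones(len(f))],f[:,2],rcond=None); print(n,'plane',P.round(4),np.percentile(f,[1,99],axis=0).round(1).tolist(),cv2.minAreaRect(f[:,:2].astype(np.float32)))
E
```

```text
t: 16.7
ee_pos: [582.2, 3.8, 64.6]
ee_rot: [[0.975, 0.136, 0.176], [0.134, -0.991, 0.024], [0.177, 0.0, -0.984]]
ft_force: [0.8, -0.1, -1.3]
width: 13.1
gripper_force: 59.2
plate FK in seat [ 1.24488951  0.71662912 25.30780332]
20 (array([ 1.2, -0.6, -5.3]), array([-0.0001,  0.0018, -0.0008]))
14 (array([  3.7,  -0.2, -10.8]), array([-0.0001,  0.0018, -0.0008]))
8 (array([  6.2,   0.1, -16.2]), array([-0.0001,  0.0018, -0.0008]))
0 (array([  9.6,   0.6, -23.5]), array([-0.0001,  0.0018, -0.0008]))
scene plane [ 5.00000e-04 -4.00000e-04  3.38099e+01] [[-48.9, -36.0, 31.1], [50.5, 39.6, 36.3]] ((0.9645957946777344, 2.6362838745117188), (102.11955261230469, 78.72830200195312), 0.6230819225311279)
top plane [ 3.90000e-03 -2.30000e-03  3.38901e+01] [[-46.7, -36.4, 31.1], [51.2, 38.2, 36.7]] ((1.2666473388671875, 1.2184181213378906), (75.8396224975586, 101.44256591796875), 89.89176940917969)
```

```bash
python3 -m crank '1 -0.6 -5 0 0.002 0 255;2.5 -0.4 -8 0 0.002 0 255;3.7 -0.2 -10.8 0 0.002 0 255;5 0 -13.5 0 0.002 0 255;5 0 -13.5 0 0.002 0 255'
python3 - <<'E'
from h import *
S=seatR(.136);p0=np.array([596.2,5,58])
o=r.observe();print('plate FK in seat',S.T@(o['ee_pos']-p0)-OFF2, S.T@o['ft_force'],o['moment'])
for h in (8,0): print(h,delta(*tgt2(h)))
E
```

```text
t: 17.3
ee_pos: [586.9, 4.7, 49.3]
ee_rot: [[0.976, 0.138, 0.171], [0.135, -0.99, 0.025], [0.173, -0.001, -0.985]]
ft_force: [0.1, -0.5, -2.3]
width: 12.7
gripper_force: 59.2
plate FK in seat [-0.90040823  0.93157539  9.4579852 ] [-0.94673695 -0.50699924 -2.10868304] [-0.00264371  0.31275016 -0.02000455]
8 (array([ 1.5, -0.7, -0.9]), array([-0.0005, -0.0025, -0.002 ]))
0 (array([ 4.9, -0.3, -8.2]), array([-0.0005, -0.0025, -0.002 ]))
```

At h = 9.5 mm, below the pin tips, there is no contact force, so the pins are in the holes. I'll continue home.

```bash
python3 -m crank '2 -0.5 -2.5 0 -0.002 -0.002 255;3 -0.4 -4.5 0 -0.002 -0.002 255;4 -0.3 -6.5 0 -0.002 -0.002 255;5 -0.3 -8.5 0 -0.002 -0.002 255;5 -0.3 -8.5 0 -0.002 -0.002 255'
python3 - <<'E'
from h import *
S=seatR(.136);p0=np.array([596.2,5,58])
o=r.observe();print('plate FK in seat',S.T@(o['ee_pos']-p0)-OFF2, S.T@o['ft_force'],o['moment'])
for h in (0,-1): print(h,delta(*tgt2(h)))
E
```

```text
t: 17.8
ee_pos: [591.7, 4.4, 41.2]
ee_rot: [[0.975, 0.136, 0.173], [0.133, -0.991, 0.025], [0.175, -0.001, -0.985]]
ft_force: [-0.2, 0.4, -2.5]
width: 12.8
gripper_force: 59.3
plate FK in seat [-0.02841609  0.06117526  0.05789842] [-1.21700995  0.39369676 -2.23479224] [0.01645667 0.47460999 0.07550955]
0 (array([ 0.1, -0.1, -0. ]), array([-0.0009, -0.0004, -0.    ]))
-1 (array([ 0.5,  0. , -0.9]), array([-0.0009, -0.0004, -0.    ]))
```

```bash
python3 -m crank '0.4 0 -1 0 0 0 255;0.8 0.1 -2 0 0 0 255;0.8 0.1 -2 0 0 0 255'
python3 - <<'E'
from h import *
S=seatR(.136);p0=np.array([596.2,5,58])
o=r.observe();print('plate FK in seat',S.T@(o['ee_pos']-p0)-OFF2, S.T@o['ft_force'])
a=snap('scene');w=cloud(a);Q=(w-p0)@S
m=(abs(Q[...,0])<75)&(abs(Q[...,1])<60)&(Q[...,2]>4)&(Q[...,2]<13); f=Q[m]
P,*_=np.linalg.lstsq(np.c_[f[:,:2],np.ones(len(f))],f[:,2],rcond=None); print('plane',P.round(4),np.median(f[:,2]))
E
```

```text
t: 18.1
ee_pos: [591.7, 4.5, 41.1]
ee_rot: [[0.975, 0.136, 0.173], [0.133, -0.991, 0.027], [0.175, -0.003, -0.984]]
ft_force: [-7.9, 1.3, 12.2]
width: 12.8
gripper_force: 61.8
plate FK in seat [-0.04579371  0.14575594 -0.05077727] [-1.79393141  2.40083254 14.33029587]
plane [8.0000e-04 9.0000e-03 8.4994e+00] 8.458794406711426
```

Contact is at 14 N with the plate flush (h≈0). Release and retreat along the tool axis.

```bash
python3 -m crank '0 0 0 0 0 0 0;0 0 0 0 0 0 0;0 0 0 0 0 0 0;0 0 0 0 0 0 0;0 0 0 0 0 0 0' && python3 -m crank '0 0 0 0 0 0 0;-5 -1 30 0 0 0 0;-14 -2 75 0 0 0 0;-22 -3 120 0 0 0 0;-22 -3 120 0 0 0 0' && python3 -m crank '-30 -45 30 0 0 0 0;-60 -90 40 0 0 0 0;-60 -130 40 0 0 0 0;-60 -130 40 0 0 0 0'
python3 - <<'E'
from h import *
S=seatR(.136);p0=np.array([596.2,5,58])
for n in('scene','top'):
    a=snap(n);w=cloud(a);Q=(w-p0)@S
    m=(abs(Q[...,0])<56)&(abs(Q[...,1])<44)&(Q[...,2]>4)&(Q[...,2]<13); f=Q[m]
    P,*_=np.linalg.lstsq(np.c_[f[:,:2],np.ones(len(f))],f[:,2],rcond=None); print(n,'plane',P.round(4),np.median(f[:,2]),cv2.minAreaRect(f[:,:2].astype(np.float32)))
    cv2.imwrite(f'pics/end_{n}.png',a['color'])
    for t in ('tape_roll','big_capacitor','relay_board','transformer'): print(t,[np.round(d['xyz']) for d in r.look_for(n,t)[:1]])
I=[cv2.imread(f'pics/end_{n}.png')[100:340,120:400] for n in('scene','top')]
cv2.imwrite('pics/end.png',cv2.resize(np.hstack(I),(800,343)))
E
```

```text
t: 18.65
ee_pos: [593.0, 4.3, 39.3]
ee_rot: [[0.975, 0.135, 0.174], [0.133, -0.991, 0.024], [0.176, -0.0, -0.984]]
ft_force: [0.2, 0.5, -0.3]
width: 83.4
gripper_force: 0.0
t: 19.15
ee_pos: [573.9, -0.6, 165.4]
ee_rot: [[0.974, 0.134, 0.185], [0.132, -0.991, 0.023], [0.187, 0.002, -0.982]]
ft_force: [0.5, -0.1, -0.3]
width: 85.4
gripper_force: 0.0
t: 19.55
ee_pos: [508.8, -137.5, 201.4]
ee_rot: [[0.976, 0.122, 0.178], [0.121, -0.993, 0.017], [0.179, 0.005, -0.984]]
ft_force: [0.4, -0.5, 0.1]
width: 85.3
gripper_force: 0.0
scene plane [3.2000e-03 3.1000e-03 8.5219e+00] 8.57353553589625 ((0.5792732238769531, 0.85186767578125), (104.39559173583984, 82.07456970214844), 1.244349718093872)
tape_roll [array([438.,  36.,  17.])]
big_capacitor [array([ 541., -192.,   25.])]
relay_board [array([ 748., -188.,    2.])]
transformer [array([ 733., -320.,   14.])]
top plane [-1.1000e-03  4.0000e-04  8.5763e+00] 8.61142552135685 ((-1.4636688232421875, -0.6127433776855469), (83.89801788330078, 105.0635757446289), 87.86457061767578)
tape_roll [array([442.,  46.,  19.])]
big_capacitor [array([ 546., -188.,   33.])]
relay_board [array([620.,   2.,  64.])]
transformer [array([ 737., -310.,   25.])]
```

View pics/end.png

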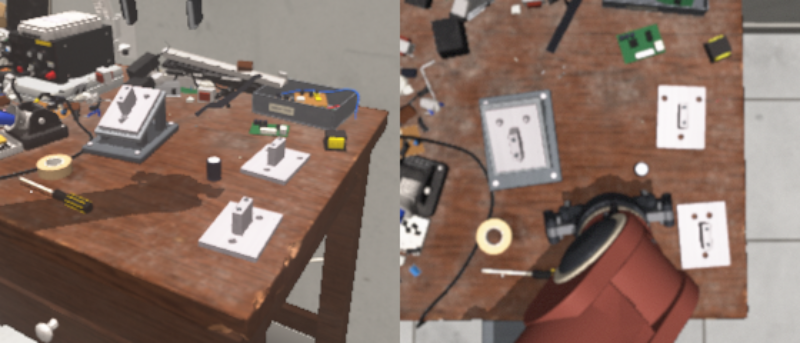

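The plate sits flush on the stand at (517,142) with its bar upward. The other two plates lie untouched at (681,117) and (704,235), and the bystanders are in place.

```bash
python3 -c "
from rig import r
print(r.finish_job())"
```

```text
the job is handed in; nothing more can be done
None
```

The matching plate (w = 20) is seated flush on the pins with its bar up and released, the other two plates and the bystanders were left in place, and the job was handed in at about 20 s; no verdict came back.

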